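# Rock a warped lid on the surface plate and gauge its gap

### The job

The round steel lid on the granite surface plate is warped: somewhere round it the rim stands off the granite. Leaving it where it lies, press gently down on its edge here and there until you find the side that rocks down onto the granite, let it come back, then slide the taper gauge, thin end first, straight in under the rim where it stands off most, until it is just snug and carries the rim without jacking the lid up. Leave the gauge there and do not disturb the other things.

Things in the scene. Friction and masses are not known exactly. Their poses are not given: they have to be found in the camera images.
- lid: round steel lid, 180 mm across, about 1.1 kg, rim down on the granite. Origin: centre of the underside, in the plane of the sound rim; z up. Rim wall 7 mm thick, outer radius 90 mm. On one side the rim rises evenly, from a line 9 mm off centre to a gap of about 5 mm at its middle; the rest is flat. That middle lies from facing the robot (-x) to 138 degrees round either way; the lid's axes do not tell where
- lid_top (a point): centre of the lid's flat top face, 24 mm above the lid's origin; a black knob 38 mm across stands here, 24 mm high. At rest the top is level. Pressed near the edge on the raised side (2 to 6 N) the lid rocks until the raised rim meets the granite, leaning about 0.06 rad straight towards the raised side, and comes back when let go; elsewhere it stays put. Over 25 N spoils it
- gauge: taper gauge: steel wedge 18 mm wide with an upright orange handle block 30 (x) by 20 (y) by 40 (z) mm, 0.1 kg, lying on the granite. Origin: underside, below the middle of the handle; x points to the thin end. The top of the wedge falls evenly from 10 mm thick at x = 15 mm to 2 mm at x = 70 mm; at its 5 mm thickness x = 49 mm
- gauge_nose (a point): middle of the gauge's thin end, at its underside, 70 mm from the gauge's origin along x
- granite: dark granite surface plate, 480 (x) by 800 (y) by 70 mm high, fixed on the bench. Origin: centre of its underside; its top is 70 mm above the bench
- parallel: bystander: plain steel bar 80 by 22 by 30 mm high on the granite. Origin: centre of the underside
- bottle: bystander: amber jar with a white cap, 48 mm across, 85 mm high. Origin: centre of the underside
- seal_ring: bystander: brass ring 64 mm across, 12 mm high. Origin: centre of the underside
- flange: bystander: steel plate 70 by 70 by 12 mm with four holes. Origin: centre of the underside
- screwdriver: bystander: screwdriver with a red handle lying on the bench, its length along x
- square: bystander: small steel square, 90 mm stock and 70 mm blade, 18 mm high. Origin: underside, middle of the stock
- indicator: bystander: dial indicator on a fixed stand at the far edge of the granite, 160 mm high, its dial 85 mm to +y of the post. Origin: centre of the foot's underside
Not all that is in view belongs to the job. Of the things shaped like the lid, the steel one is meant.

How it is judged:
By the outcome, as a careful person would: the job done as asked, in the order asked, and still so for the second after the job is handed in, with the robot touching nothing.
It also fails if it takes over 72 s, if anything falls off the work surface, if the arm or the gripper's body presses on something with over 40 N, if the wrist force passes 120 N, or if a joint passes its speed limit or range.

### The arm

A 6-joint arm with a two-finger parallel gripper is mounted at the origin on the work surface. World frame = base frame: x ahead of the robot, y to its left, z up, the work surface at z = 0. Lengths are in m, angles in rad, forces in N, time in s.
With the tool pointing down it reaches from about 0.2 to 0.875 m from the base axis. Payload 3.4 kg.
Tool frame: the origin (TCP) lies at the very end of the fingers, on their centre line; the grasp point (between the pads) lies 19 mm behind it; y points along the fingers, x is the direction in which the jaws open and shut, and the axes are right-handed (so a half turn about y gives the same grasp; the last joint's range is limited). The gripper opens to 94 mm and grips with 3 to 60 N. Pads are 16 mm wide; open, the fingers measure 119 mm over their backs; the gripper's body (75 mm by 177 mm) begins 78 mm behind the grasp point.
Start: joints at [1.084, 0.276, 1.505, -0, 1.361, -0.121], TCP at [0.206, 0.537, 0.205] pointing down, gripper open.
Joint ranges: [-2.89, 2.89], [-0.75, 2.08], [0.22, 2.7], [-1.18, 4.32], [0.11, 2.71], [-2.7, 2.7]. Speed limits (rad/s): [2.57, 2.57, 3.14, 3.14, 3.14, 3.14].

### API

Orientations are given as a unit quaternion [w, x, y, z].
In Python, from rig import get_state, capture, sign_off gives the robot as it stands. The module is installed in compiled form; this text tells all that it offers.
- The arm moves only by the tool carry_out, never from a script. Its argument "plan" is a list of rows, each an object with "hand": the closure, from 0 (fully open) to 1 (shut); "delta_pos": the shift along the world's x, y, z in mm, a list of three; "angular": the turn, a rotation vector about the world's x, y, z in degrees, a list of three. In form: [{"hand": hand, "delta_pos": [x, y, z], "angular": [wx, wy, wz]}, ...]. A call has 1 to 12 rows; each row is the pose to reach, as a shift and turn from the pose commanded when the call began; what a row does not reach only later rows make up. A row lasts 1/8 s, in which the tool goes at most 62.5 mm and 10.7 degrees, less where a joint would pass 70% of its speed; a pose out of reach is approached as far as the arm can. A call with a gripper value outside its range is refused whole. The fingers move at their own pace and stop on an object; "force" is the grip in N (left out, the last holds). Time passes only in rows, so rows that repeat a pose let the fingers close. It gives the time, the measured TCP pose, the force and the opening at its end, in the units of the state.
- get_state(): the state, without advancing time (a new reading comes with each control period).
- capture(name): name is "scene" or "side" or "wrist"; returns a dict with "color" (384x512x3 uint8, red, green, blue), "z_map" (384x512 float32, m along the optical axis (not along the pixel's ray), 0 where there is no reading), "camera_matrix" (3x3 intrinsics, pixels), "R" (3x3) and "t" (3): a world point X has camera coordinates R X + t; the wrist camera has in their place "tool_from_camera" (4x4, takes a point from camera to tool coordinates, whose origin is the TCP and whose axes are the tool frame's). Camera axes: x right, y down, z forward; pixel columns grow to the right and rows downward; lengths in m; the calibration is good to about 2 mm. A picture is of the moment at which its call begins: read the wrist's pose just before it.
- sign_off(): hands the job in, once; it reports no verdict.
The state is a dict: "time_s": time; "joints": joint angles; "joint_vel": joint speeds; "joint_efforts": joint torques, N m; "tool_pos": TCP position; "tool_rot": TCP orientation; "wrist_force": force on the tool from outside, world axes, zero at the start; "wrist_torque": the same for the moment, N m; "finger_gap": opening from 0.0 (shut) to 1.0 (fully open).
Only numpy, scipy, OpenCV 4.12 (cv2) and the standard library are available. Lean on these libraries where they do the work, as an engineer would, in place of code of your own. Each camera call takes 0.05 s, during which the arm holds its last target. There are 200 camera calls.

## Working session

There is one attempt and no reset: what is moved stays moved. The work goes in short steps, Python scripts to look and compute and a tool call to move; the robot and the scene stay as the last step left them, time stands still between calls to the robot, and variables do not carry over. Pictures are saved under pics/ and viewed, about 8 in all and at most 12, crops included, and the job is handed in when it is done.

Besides the shell and the picture viewer there is one more tool, called after "Call:" by a JSON object that holds its "name" and its "arguments". carry_out: Moves the arm, as the interface text tells. Its arguments: {"type":"object","properties":{"plan":{"type":"array","items":{"type":"object","properties":{"hand":{"type":"number"},"delta_pos":{"type":"array","items":{"type":"number"}},"angular":{"type":"array","items":{"type":"number"}}}}},"force":{"type":"number"}},"required":["plan"]}

```bash
mkdir -p pics
cat > h.py <<'E'
import numpy as np, cv2
from rig import get_state, capture, sign_off
from scipy.spatial.transform import Rotation as Ro
def cam(name):
    s=get_state(); c=capture(name)
    if name=='wrist':
        T=c['tool_from_camera']; q=s['tool_rot']; Rt=Ro.from_quat([q[1],q[2],q[3],q[0]]).as_matrix()
        c['Rw']=Rt@T[:3,:3]; c['o']=Rt@T[:3,3]+np.array(s['tool_pos'])
    else:
        c['Rw']=c['R'].T; c['o']=-c['R'].T@c['t']
    return c
def ray(c,u,v,z):
    K=c['camera_matrix']; d=c['Rw']@np.linalg.inv(K)@np.array([u,v,1.])
    return c['o']+d*(z-c['o'][2])/d[2]
def pt(c,u,v):
    K=c['camera_matrix']; return c['o']+c['Rw']@np.linalg.inv(K)@np.array([u,v,1.])*c['z_map'][int(v),int(u)]
def cloud(c):
    K=c['camera_matrix']; v,u=np.mgrid[:384,:512]; z=c['z_map']
    p=np.stack([u,v,np.ones_like(u)],-1)@np.linalg.inv(K).T*z[...,None]
    return p@c['Rw'].T+c['o']
def save(n,im,s=1): cv2.imwrite('pics/'+n+'.png',cv2.resize(im[...,::-1],None,fx=s,fy=s,interpolation=cv2.INTER_CUBIC))
E
python3 - <<'E'
from h import *
for n in['scene','side']:
    c=cam(n); save(n+'0',c['color'],1.5); np.savez(n+'.npz',**c); print(n,c['o'],c['Rw'][:,2])
print(get_state())
E
```

```text
scene [1.30070705 0.59899005 0.71713526] [-0.69572436 -0.45485224 -0.55594699]
side [ 0.35006465 -0.63454496  0.93098342] [ 0.12813167  0.63834586 -0.75901043]
{'time_s': 0.1, 'joints': array([ 1.08400054e+00,  2.76492776e-01,  1.50596842e+00, -2.36853330e-05,
        1.36072694e+00, -1.20989520e-01]), 'joint_vel': array([-0.00118633, -0.00209431, -0.00244016,  0.00084261,  0.0011894 ,
       -0.00124081]), 'joint_efforts': array([ 2.73937250e-03, -4.05451226e+01, -2.37777740e+01,  7.04529276e-02,
        2.98887142e-02, -5.29899000e-05]), 'tool_pos': array([0.20544818, 0.53650173, 0.20472867]), 'tool_rot': array([-0.58233275,  0.58286974,  0.40022254, -0.40121485]), 'wrist_force': array([ 0.57644823,  0.35561362, -0.8198665 ]), 'wrist_torque': array([ 0.00580847,  0.00322544, -0.00994588]), 'finger_gap': 0.999195202935295}
```

View pics/scene0.png

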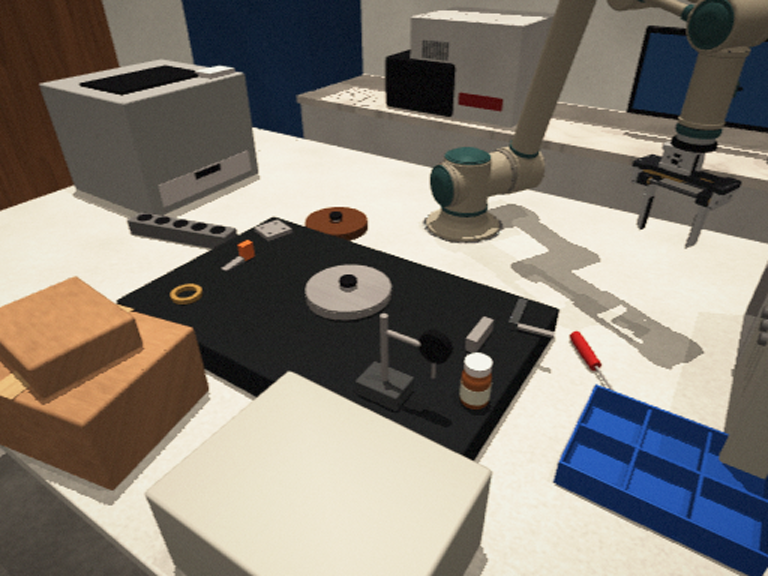

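View pics/side0.png

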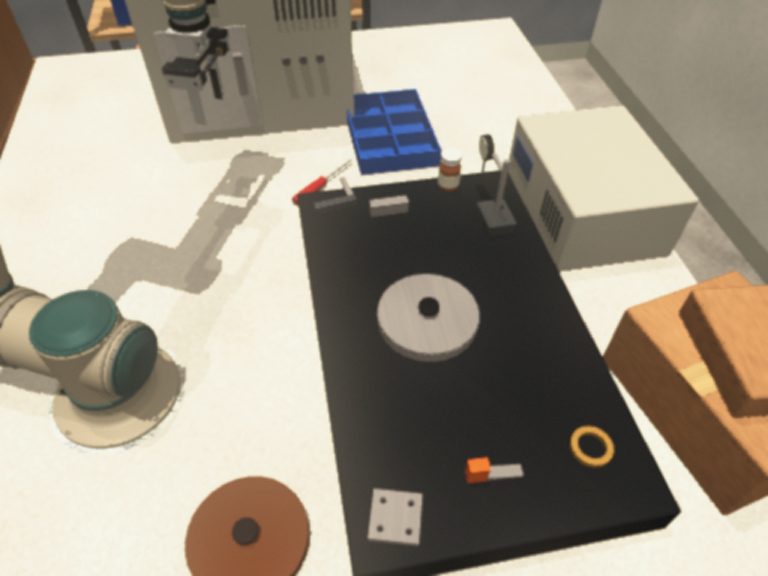

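Both views show two lid-shaped things: the steel lid at scene (348,290) and side (428,312), and the copper one off the plate at scene (336,222) and side (247,540). I choose the steel one on the granite. The gauge's orange handle is at side (478,470) and its wedge reaches right to (522,471), about +x.

Run:
```python
from h import *
for n in['scene','side']:
    c=dict(np.load(n+'.npz')); P=cloud(c); col=c['color'].astype(int)
    hsv=cv2.cvtColor(c['color'],cv2.COLOR_RGB2HSV)
    g=(P[...,0]>.15)&(P[...,0]<.75)&(np.abs(P[...,1])<.5)
    top=g&(np.abs(P[...,2]-.094)<.006)&(col.sum(-1)>250)&(hsv[...,1]<60)
    m=top.astype(np.uint8); k,l,st,ce=cv2.connectedComponentsWithStats(m); i=1+st[1:,4].argmax()
    cn=max(cv2.findContours((l==i).astype(np.uint8),cv2.RETR_EXTERNAL,2)[0],key=len)
    pts=np.array([ray(c,u,v,.094)[:2] for u,v in cn[:,0]]).astype(np.float32)
    print(n,'lid',cv2.minEnclosingCircle(pts),cv2.fitEllipse(pts), np.median(P[l==i],0))
    o=g&(hsv[...,0]<14)&(hsv[...,1]>180)&(col[...,0]>120)&(P[...,2]>.075)&(P[...,2]<.13)
    k,l,st,ce=cv2.connectedComponentsWithStats(o.astype(np.uint8))
    for i in range(1,k):
        if st[i,4]>20:
            q=P[l==i];print('orange',ce[i],st[i,4],q.min(0),q.max(0)); t=q[q[:,2]>q[:,2].max()-.004]; print(' top',t.mean(0),len(t))
    kn=g&(P[...,2]>.108)&(P[...,2]<.13)&(col.sum(-1)<150); print('knob',np.median(P[kn],0),kn.sum())
    gr=g&(np.abs(P[...,2]-.07)<.004)&(col.sum(-1)<150); print('granite z',np.median(P[gr][:,2]),P[gr].min(0),P[gr].max(0))
    # light thing near gauge
    w=g&(P[...,1]<-.12)&(P[...,2]<.085)&(P[...,2]>.066)&(col.sum(-1)>200)&(hsv[...,1]<70)
    k,l,st,ce=cv2.connectedComponentsWithStats(w.astype(np.uint8))
    for i in range(1,k):
        if st[i,4]>30:
            q=P[l==i]; print('grey',ce[i],st[i,4],q.mean(0),cv2.minAreaRect(q[:,:2].astype(np.float32)))
c=dict(np.load('side.npz'));im=c['color'];save('crop',np.vstack([cv2.resize(im[170:250,240:330],(540,480)) ]))
```

```text
scene lid ((0.5640578866004944, 0.009550337679684162), 0.09327465295791626) ((0.5627691745758057, 0.009364073164761066), (0.17647767066955566, 0.17884032428264618), 132.1512908935547) [0.57044986 0.01612629 0.09335231]
orange [162.20512821 163.76923077] 39 [ 0.54835348 -0.30094923  0.08250001] [ 0.58078803 -0.27991052  0.11119111]
 top [ 0.56377548 -0.29026078  0.1089227 ] 25
knob [0.57767623 0.02427735 0.11462818] 109
granite z 0.06951921252144189 [ 0.36068576 -0.39862382  0.06600375] [0.74997426 0.4007965  0.07398774]
grey [181.22488038 152.23923445] 209 [ 0.43237437 -0.33147108  0.07872114] ((0.4179639220237732, -0.3453540802001953), (0.11199542880058289, 0.0888122171163559), 68.96575927734375)
grey [154.61904762 175.22222222] 63 [ 0.60484612 -0.29453738  0.07426588] ((0.6013904213905334, -0.2995733320713043), (0.06258048862218857, 0.03473600372672081), 4.9042463302612305)
side lid ((0.558834969997406, 0.003914057742804289), 0.0923742949962616) ((0.5583891272544861, 0.0043282583355903625), (0.17838913202285767, 0.18133682012557983), 159.3553924560547) [ 0.55611814 -0.0039619   0.09360049]
orange [318.24615385 312.57948718] 195 [ 0.54505324 -0.30384704  0.07711093] [ 0.5761258  -0.28243736  0.11333422]
 top [ 0.56052836 -0.29399677  0.1105712 ] 62
knob [0.55866013 0.00173131 0.11320334] 103
granite z 0.06964840124633942 [ 0.39020329 -0.40098291  0.06600388] [0.74997902 0.37962665 0.07399257]
grey [247.6203966  333.39579118] 2471 [ 0.40216387 -0.29946362  0.07465557] ((0.4182405173778534, -0.25782155990600586), (0.27455759048461914, 0.11690322309732437), 89.91334533691406)
grey [337.13744076 313.91469194] 211 [ 0.60736572 -0.29576677  0.07419183] ((0.6065801978111267, -0.2935989797115326), (0.023996002972126007, 0.05482695996761322), 85.13597869873047)
```

Run:
```python
from h import *
s=get_state();q=s['tool_rot'];print(Ro.from_quat([q[1],q[2],q[3],q[0]]).as_matrix().round(3))
c=dict(np.load('side.npz'));P=cloud(c)
for n,u,v in[('ind foot',497,218),('post top',505,165),('dial',486,147),('bottlecap',451,156),('parallel',388,204),('square',335,201),('blade',347,186),('ring',578,440),('flange',395,515),('post mid',502,195)]:
    print(n,pt(c,u/1.5,v/1.5).round(3))
for f in('side','scene'):
    c=dict(np.load(f+'.npz'));P=cloud(c)
    m=(np.hypot(P[...,0]-.56,P[...,1]-.006)<.082)&(np.hypot(P[...,0]-.56,P[...,1]-.006)>.03)&(abs(P[...,2]-.094)<.008)
    A=np.c_[P[m][:,:2]-[.56,.006],np.ones(m.sum())];x,r,_,_=np.linalg.lstsq(A,P[m][:,2],rcond=None);print(f,x,m.sum(),np.std(A@x-P[m][:,2]))
```

```text
[[ 0.358 -0.001 -0.934]
 [ 0.934 -0.001  0.358]
 [-0.002 -1.     0.   ]]
ind foot [0.754 0.214 0.098]
post top [0.753 0.224 0.223]
dial [0.738 0.294 0.216]
bottlecap [0.69  0.358 0.154]
parallel [0.544 0.295 0.098]
square [0.438 0.336 0.088]
blade [0.471 0.384 0.084]
ring [ 0.736 -0.266  0.069]
flange [ 0.431 -0.332  0.081]
post mid [0.759 0.223 0.15 ]
side [-0.00033896  0.00016689  0.09367086] 1993 0.0015809456486839287
scene [0.00201032 0.00010018 0.09340983] 976 0.0011802932371720442
```

View pics/crop.png

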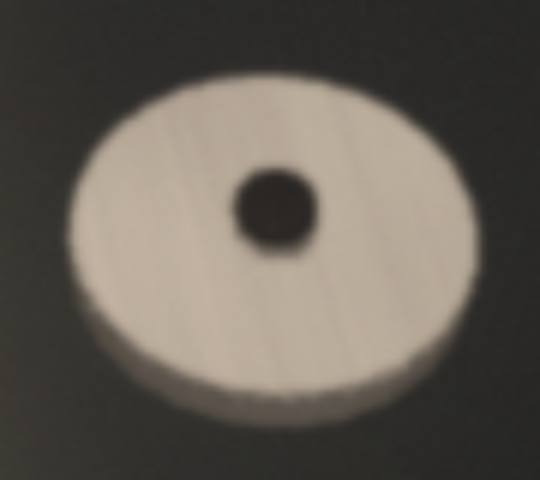

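The crop shows the steel lid with its black knob, clear all round; this is the right one. Depth plane fits measure its slope to about 0.002, so tilt will show clearly. First I go above its robot-side edge.

Call:
{"name": "carry_out", "arguments": {"plan": [{"hand": 1,"delta_pos": [28,-53,0],"angular": [0,0,0]},{"hand": 1,"delta_pos": [56,-106,0],"angular": [0,0,0]},{"hand": 1,"delta_pos": [84,-159,0],"angular": [0,0,0]},{"hand": 1,"delta_pos": [112,-212,0],"angular": [0,0,0]},{"hand": 1,"delta_pos": [140,-265,0],"angular": [0,0,0]},{"hand": 1,"delta_pos": [168,-318,0],"angular": [0,0,0]},{"hand": 1,"delta_pos": [196,-371,0],"angular": [0,0,0]},{"hand": 1,"delta_pos": [224,-424,0],"angular": [0,0,0]},{"hand": 1,"delta_pos": [252,-477,0],"angular": [0,0,0]},{"hand": 1,"delta_pos": [276,-530,-40],"angular": [0,0,0]},{"hand": 1,"delta_pos": [276,-530,-90],"angular": [0,0,0]},{"hand": 1,"delta_pos": [276,-530,-90],"angular": [0,0,0]}], "force": 20}}

```text
time_s: 1.6
tool_pos: [0.478, 0.0067, 0.112]
tool_rot: [0.585, -0.581, -0.398, 0.403]
wrist_force: [0.4, -0.2, -0.1]
finger_gap: 0.004
```

Call:
{"name": "carry_out", "arguments": {"plan": [{"hand": 1,"delta_pos": [4,0,-7],"angular": [0,0,0]},{"hand": 1,"delta_pos": [4,0,-14],"angular": [0,0,0]},{"hand": 1,"delta_pos": [4,0,-14],"angular": [0,0,0]},{"hand": 1,"delta_pos": [4,0,-14],"angular": [0,0,0]}]}}

```text
time_s: 2.1
tool_pos: [0.4861, 0.0074, 0.1023]
tool_rot: [-0.582, 0.583, 0.401, -0.401]
wrist_force: [1.5, -0.5, 0.1]
finger_gap: 0.004
```

Call:
{"name": "carry_out", "arguments": {"plan": [{"hand": 1,"delta_pos": [0,0,-1],"angular": [0,0,0]},{"hand": 1,"delta_pos": [0,0,-1],"angular": [0,0,0]},{"hand": 1,"delta_pos": [0,0,-1],"angular": [0,0,0]}]}}

```text
time_s: 2.48
tool_pos: [0.4857, 0.007, 0.1005]
tool_rot: [-0.583, 0.583, 0.401, -0.401]
wrist_force: [-0.5, 0.3, 0.4]
finger_gap: 0.007
```

Call:
{"name": "carry_out", "arguments": {"plan": [{"hand": 1,"delta_pos": [0,0,-1],"angular": [0,0,0]},{"hand": 1,"delta_pos": [0,0,-1],"angular": [0,0,0]},{"hand": 1,"delta_pos": [0,0,-1],"angular": [0,0,0]}]}}

```text
time_s: 2.85
tool_pos: [0.4857, 0.007, 0.0995]
tool_rot: [0.583, -0.583, -0.401, 0.401]
wrist_force: [0.2, -1.3, 0.1]
finger_gap: 0.005
```

Call:
{"name": "carry_out", "arguments": {"plan": [{"hand": 1,"delta_pos": [0,0,-2],"angular": [0,0,0]},{"hand": 1,"delta_pos": [0,0,-4],"angular": [0,0,0]},{"hand": 1,"delta_pos": [0,0,-4],"angular": [0,0,0]}]}}

```text
time_s: 3.22
tool_pos: [0.4855, 0.007, 0.0952]
tool_rot: [0.583, -0.582, -0.401, 0.401]
wrist_force: [-0.1, 0.6, -0.2]
finger_gap: 0.006
```

Call:
{"name": "carry_out", "arguments": {"plan": [{"hand": 1,"delta_pos": [0,0,-1],"angular": [0,0,0]},{"hand": 1,"delta_pos": [0,0,-1],"angular": [0,0,0]}]}}

```text
time_s: 3.48
tool_pos: [0.4856, 0.007, 0.0944]
tool_rot: [0.583, -0.583, -0.401, 0.401]
wrist_force: [-0.1, 0.5, 0.6]
finger_gap: 0.006
```

Call:
{"name": "carry_out", "arguments": {"plan": [{"hand": 1,"delta_pos": [0,0,-0.5],"angular": [0,0,0]},{"hand": 1,"delta_pos": [0,0,-0.5],"angular": [0,0,0]}]}}

```text
time_s: 3.72
tool_pos: [0.4858, 0.007, 0.0942]
tool_rot: [-0.583, 0.583, 0.401, -0.401]
wrist_force: [1.3, 0.3, 1.3]
finger_gap: 0.002
```

Call:
{"name": "carry_out", "arguments": {"plan": [{"hand": 1,"delta_pos": [0,0,-0.5],"angular": [0,0,0]},{"hand": 1,"delta_pos": [0,0,-0.5],"angular": [0,0,0]}]}}

```text
time_s: 3.98
tool_pos: [0.4858, 0.007, 0.0942]
tool_rot: [-0.582, 0.583, 0.401, -0.401]
wrist_force: [-1.4, -0.2, 5.6]
finger_gap: 0.004
```

Call:
{"name": "carry_out", "arguments": {"plan": [{"hand": 1,"delta_pos": [0,0,-0.5],"angular": [0,0,0]},{"hand": 1,"delta_pos": [0,0,-0.5],"angular": [0,0,0]}]}}

```text
time_s: 4.22
tool_pos: [0.4858, 0.007, 0.0941]
tool_rot: [-0.582, 0.583, 0.401, -0.401]
wrist_force: [-1.7, 0.1, 8.4]
finger_gap: 0.007
```

No rocking at the robot side at 8 N. Next is the -y side.

Call:
{"name": "carry_out", "arguments": {"plan": [{"hand": 1,"delta_pos": [0,0,31],"angular": [0,0,0]},{"hand": 1,"delta_pos": [47,-36,31],"angular": [0,0,0]},{"hand": 1,"delta_pos": [95,-73,31],"angular": [0,0,0]},{"hand": 1,"delta_pos": [95,-73,15],"angular": [0,0,0]},{"hand": 1,"delta_pos": [95,-73,4],"angular": [0,0,0]},{"hand": 1,"delta_pos": [95,-73,2.5],"angular": [0,0,0]},{"hand": 1,"delta_pos": [95,-73,2.5],"angular": [0,0,0]},{"hand": 1,"delta_pos": [95,-73,2.5],"angular": [0,0,0]}]}}

```text
time_s: 5.22
tool_pos: [0.5803, -0.0655, 0.0959]
tool_rot: [-0.582, 0.583, 0.401, -0.401]
wrist_force: [-0.6, -0.1, -0.6]
finger_gap: 0.002
```

Call:
{"name": "carry_out", "arguments": {"plan": [{"hand": 1,"delta_pos": [0,0,-1],"angular": [0,0,0]},{"hand": 1,"delta_pos": [0,0,-1.5],"angular": [0,0,0]},{"hand": 1,"delta_pos": [0,0,-1.5],"angular": [0,0,0]}]}}

```text
time_s: 5.6
tool_pos: [0.5807, -0.0659, 0.0943]
tool_rot: [0.583, -0.583, -0.401, 0.401]
wrist_force: [-0.2, 0.3, 2.0]
finger_gap: 0.003
```

Call:
{"name": "carry_out", "arguments": {"plan": [{"hand": 1,"delta_pos": [0,0,-0.5],"angular": [0,0,0]},{"hand": 1,"delta_pos": [0,0,-0.5],"angular": [0,0,0]}]}}

```text
time_s: 5.85
tool_pos: [0.5807, -0.0659, 0.0942]
tool_rot: [-0.583, 0.583, 0.401, -0.401]
wrist_force: [-1.5, 0.3, 4.6]
finger_gap: 0.006
```

Call:
{"name": "carry_out", "arguments": {"plan": [{"hand": 1,"delta_pos": [0,0,-0.5],"angular": [0,0,0]},{"hand": 1,"delta_pos": [0,0,-0.5],"angular": [0,0,0]}]}}

```text
time_s: 6.1
tool_pos: [0.5807, -0.0659, 0.0942]
tool_rot: [-0.583, 0.583, 0.401, -0.401]
wrist_force: [-1.9, 0.9, 7.7]
finger_gap: 0.01
```

No rocking there either. Now the +y side.

Call:
{"name": "carry_out", "arguments": {"plan": [{"hand": 1,"delta_pos": [0,0,35],"angular": [0,0,0]},{"hand": 1,"delta_pos": [0,0,35],"angular": [0,0,0]},{"hand": 1,"delta_pos": [0,50,35],"angular": [0,0,0]},{"hand": 1,"delta_pos": [0,100,35],"angular": [0,0,0]},{"hand": 1,"delta_pos": [0,144,33],"angular": [0,0,0]},{"hand": 1,"delta_pos": [0,144,15],"angular": [0,0,0]},{"hand": 1,"delta_pos": [0,144,4],"angular": [0,0,0]},{"hand": 1,"delta_pos": [0,144,2.5],"angular": [0,0,0]},{"hand": 1,"delta_pos": [0,144,2.5],"angular": [0,0,0]},{"hand": 1,"delta_pos": [0,144,2.5],"angular": [0,0,0]}]}}

```text
time_s: 7.35
tool_pos: [0.5812, 0.0775, 0.0959]
tool_rot: [-0.583, 0.583, 0.401, -0.4]
wrist_force: [-0.5, -0.0, -0.4]
finger_gap: 0.01
```

Call:
{"name": "carry_out", "arguments": {"plan": [{"hand": 1,"delta_pos": [0,0,-1],"angular": [0,0,0]},{"hand": 1,"delta_pos": [0,0,-1.5],"angular": [0,0,0]},{"hand": 1,"delta_pos": [0,0,-1.5],"angular": [0,0,0]}]}}

```text
time_s: 7.72
tool_pos: [0.5807, 0.0779, 0.0941]
tool_rot: [-0.583, 0.583, 0.401, -0.401]
wrist_force: [-0.5, -0.6, -0.8]
finger_gap: 0.004
```

Call:
{"name": "carry_out", "arguments": {"plan": [{"hand": 1,"delta_pos": [0,0,-0.5],"angular": [0,0,0]},{"hand": 1,"delta_pos": [0,0,-0.5],"angular": [0,0,0]}]}}

```text
time_s: 7.98
tool_pos: [0.5808, 0.0781, 0.0936]
tool_rot: [-0.583, 0.583, 0.401, -0.401]
wrist_force: [0.7, 0.9, -0.0]
finger_gap: -0.001
```

Call:
{"name": "carry_out", "arguments": {"plan": [{"hand": 1,"delta_pos": [0,0,-0.5],"angular": [0,0,0]},{"hand": 1,"delta_pos": [0,0,-0.5],"angular": [0,0,0]}]}}

```text
time_s: 8.22
tool_pos: [0.5809, 0.0782, 0.0931]
tool_rot: [0.583, -0.583, -0.401, 0.4]
wrist_force: [0.0, 0.7, 1.6]
finger_gap: 0.004
```

It is giving way here, so I continue down gently.

Call:
{"name": "carry_out", "arguments": {"plan": [{"hand": 1,"delta_pos": [0,0,-0.5],"angular": [0,0,0]},{"hand": 1,"delta_pos": [0,0,-1],"angular": [0,0,0]},{"hand": 1,"delta_pos": [0,0,-1.5],"angular": [0,0,0]},{"hand": 1,"delta_pos": [0,0,-1.5],"angular": [0,0,0]}]}}

```text
time_s: 8.72
tool_pos: [0.5809, 0.0782, 0.0917]
tool_rot: [0.583, -0.583, -0.401, 0.4]
wrist_force: [0.8, 1.3, 1.2]
finger_gap: 0.004
```

Call:
{"name": "carry_out", "arguments": {"plan": [{"hand": 1,"delta_pos": [0,0,-0.5],"angular": [0,0,0]},{"hand": 1,"delta_pos": [0,0,-1],"angular": [0,0,0]},{"hand": 1,"delta_pos": [0,0,-1],"angular": [0,0,0]}]}}

```text
time_s: 9.1
tool_pos: [0.581, 0.0783, 0.0911]
tool_rot: [0.583, -0.583, -0.401, 0.4]
wrist_force: [-0.1, 2.2, 5.0]
finger_gap: 0.005
```

Call:
{"name": "carry_out", "arguments": {"plan": [{"hand": 1,"delta_pos": [0,0,-0.5],"angular": [0,0,0]},{"hand": 1,"delta_pos": [0,0,-1],"angular": [0,0,0]},{"hand": 1,"delta_pos": [0,0,-1],"angular": [0,0,0]}]}}

```text
time_s: 9.48
tool_pos: [0.581, 0.0785, 0.0907]
tool_rot: [-0.583, 0.583, 0.401, -0.4]
wrist_force: [-1.2, 2.4, 8.5]
finger_gap: 0.006
```

It bottoms out. Now I measure the tilt.

```bash
cat > tilt.py <<'E'
from h import *
def fit(c):
    P=cloud(c); r=np.hypot(P[...,0]-.56,P[...,1]-.006); m=(r<.082)&(r>.03)&(c['color'].astype(int).sum(-1)>200)&(abs(P[...,2]-.094)<.012)
    if f=='side': m&=~M
    Q=P[m]
    for _ in range(4):
        A=np.c_[Q[:,:2]-[.56,.006],np.ones(len(Q))];x=np.linalg.lstsq(A,Q[:,2],rcond=None)[0];e=Q[:,2]-A@x;Q=Q[abs(e)<2.5*e.std()]
    return x,len(Q),e.std()
M=np.zeros((384,512),bool)
for f in('side','scene'):
    a=fit(dict(np.load(f+'.npz')));c=cam(f);b=fit(c);np.savez(f+'_t.npz',**c)
    for nm,x in(('abs',b[0]),('rel',b[0]-a[0])): print(f,nm,x.round(4),'lean',np.hypot(*x[:2]).round(4),'dir deg',np.degrees(np.arctan2(-x[1],-x[0])).round(1),b[1:])
E
python3 tilt.py
python3 - <<'E'
from h import *
a=np.load('side_t.npz')['color'][150:270,220:350];b=np.load('scene_t.npz')['color'][150:230,180:290]
save('tilt',np.vstack([cv2.resize(a,(520,480))]))
E
```

```text
side abs [-0.0157 -0.0562  0.0945] lean 0.0583 dir deg 74.4 (1829, np.float64(0.0013408524727703732))
side rel [-0.0149 -0.0559  0.0008] lean 0.0579 dir deg 75.1 (1829, np.float64(0.0013408524727703732))
scene abs [-0.0165 -0.0553  0.0943] lean 0.0577 dir deg 73.4 (778, np.float64(0.0012058441760058817))
scene rel [-0.0185 -0.0556  0.0009] lean 0.0586 dir deg 71.6 (778, np.float64(0.0012058441760058817))
```

The lean points to about 73.5° (world yaw from +x) at 0.058 rad, and the two views agree to about 2°. That puts the gap at 4.7 mm in the middle. I let go and move above the gauge.

Call:
{"name": "carry_out", "arguments": {"plan": [{"hand": 1,"delta_pos": [0,0,8],"angular": [0,0,0]},{"hand": 1,"delta_pos": [0,0,50],"angular": [0,0,0]},{"hand": 0.6,"delta_pos": [0,-40,90],"angular": [0,0,5]},{"hand": 0,"delta_pos": [0,-100,90],"angular": [0,0,10]},{"hand": 0,"delta_pos": [0,-160,90],"angular": [0,0,15]},{"hand": 0,"delta_pos": [-10,-220,90],"angular": [0,0,19]},{"hand": 0,"delta_pos": [-20,-280,90],"angular": [0,0,19]},{"hand": 0,"delta_pos": [-20,-335,90],"angular": [0,0,19]},{"hand": 0,"delta_pos": [-20,-371,90],"angular": [0,0,19]},{"hand": 0,"delta_pos": [-20,-371,90],"angular": [0,0,19]},{"hand": 0,"delta_pos": [-20,-371,90],"angular": [0,0,19]}]}}

```text
time_s: 10.95
tool_pos: [0.5601, -0.2923, 0.179]
tool_rot: [0.509, -0.508, -0.491, 0.491]
wrist_force: [0.5, -1.2, -0.0]
finger_gap: 0.923
```

```bash
cp side_t.npz side_p.npz; python3 tilt.py
python3 - <<'E'
from h import *
s=get_state();print(s['tool_pos'],s['joints'])
c=cam('wrist');np.savez('w.npz',**c);save('w1',c['color'],1.2);P=cloud(c)
hsv=cv2.cvtColor(c['color'],cv2.COLOR_RGB2HSV)
o=(hsv[...,0]<14)&(hsv[...,1]>170)&(hsv[...,2]>90)&(P[...,2]>.105)&(P[...,2]<.12)
q=P[o];print(o.sum(),q.mean(0),cv2.minAreaRect(q[:,:2].astype(np.float32)))
w=(hsv[...,1]<70)&(hsv[...,2]>80)&(P[...,2]>.068)&(P[...,2]<.085)&(abs(P[...,0]-.61)<.05)&(abs(P[...,1]+.293)<.03)
q=P[w];print(w.sum(),q.mean(0),cv2.minAreaRect(q[:,:2].astype(np.float32)))
E
```

```text
side abs [ 0.0012 -0.0005  0.0936] lean 0.0013 dir deg 158.0 (1915, np.float64(0.0014727910986668837))
side rel [ 0.002  -0.0002 -0.0001] lean 0.002 dir deg 173.0 (1915, np.float64(0.0014727910986668837))
scene abs [0.0002 0.0015 0.0935] lean 0.0015 dir deg -98.3 (960, np.float64(0.001062176042281282))
scene rel [-0.0018  0.0012  0.0001] lean 0.0021 dir deg -33.0 (960, np.float64(0.001062176042281282))
[ 0.56049414 -0.29157214  0.17939656] [-5.89955688e-01  3.76160311e-01  1.41941855e+00  3.41866484e-04
  1.34705161e+00 -2.12790263e+00]
482 [ 0.56208103 -0.29109022  0.11010401] ((0.561214804649353, -0.29164960980415344), (0.019764047116041183, 0.02905215509235859), 86.5792465209961)
647 [ 0.61030868 -0.2946763   0.07552219] ((0.6110513210296631, -0.29481470584869385), (0.018118245527148247, 0.04540938884019852), 86.487060546875)
```

View pics/w1.png

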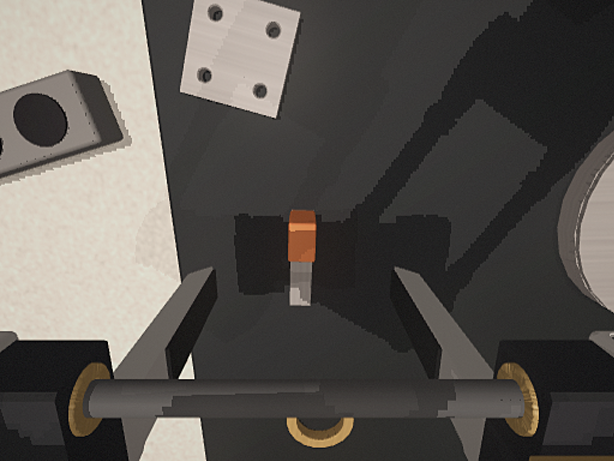

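The view shows the gauge square between the open fingers (handle at 302,240), the thin end towards +x and the flange well off; the lid came back level (lean about 0.001). Grasping the handle.

Call:
{"name": "carry_out", "arguments": {"plan": [{"hand": 0,"delta_pos": [1,0,-30],"angular": [0,0,-1.6]},{"hand": 0,"delta_pos": [1,0,-65],"angular": [0,0,-1.6]},{"hand": 0,"delta_pos": [1,0,-90],"angular": [0,0,-1.6]},{"hand": 0,"delta_pos": [1,0,-100],"angular": [0,0,-1.6]},{"hand": 0,"delta_pos": [1,0,-100],"angular": [0,0,-1.6]},{"hand": 1,"delta_pos": [1,0,-100],"angular": [0,0,-1.6]},{"hand": 1,"delta_pos": [1,0,-100],"angular": [0,0,-1.6]},{"hand": 1,"delta_pos": [1,0,-100],"angular": [0,0,-1.6]},{"hand": 1,"delta_pos": [1,0,-100],"angular": [0,0,-1.6]},{"hand": 1,"delta_pos": [1,0,-100],"angular": [0,0,-1.6]},{"hand": 1,"delta_pos": [1,0,-100],"angular": [0,0,-1.6]},{"hand": 1,"delta_pos": [1,0,-100],"angular": [0,0,-1.6]}], "force": 20}}

```text
time_s: 12.6
tool_pos: [0.5617, -0.293, 0.0795]
tool_rot: [0.515, -0.515, -0.484, 0.484]
wrist_force: [0.3, 0.9, 0.6]
finger_gap: 0.297
```

Call:
{"name": "carry_out", "arguments": {"plan": [{"hand": 1,"delta_pos": [0,0,0],"angular": [0,0,0]},{"hand": 1,"delta_pos": [0,0,0],"angular": [0,0,0]},{"hand": 1,"delta_pos": [0,0,0],"angular": [0,0,0]}]}}

```text
time_s: 12.98
tool_pos: [0.5617, -0.293, 0.0794]
tool_rot: [0.515, -0.515, -0.484, 0.484]
wrist_force: [0.8, 1.0, -0.1]
finger_gap: 0.215
```

Gripped at a 20 mm opening. Lifting, and carrying it over the lid with a turn of -103°.

Call:
{"name": "carry_out", "arguments": {"plan": [{"hand": 1,"delta_pos": [0,0,40],"angular": [0,0,0]},{"hand": 1,"delta_pos": [0,0,80],"angular": [0,0,-8]},{"hand": 1,"delta_pos": [5,45,85],"angular": [0,0,-18]},{"hand": 1,"delta_pos": [10,92,85],"angular": [0,0,-28]},{"hand": 1,"delta_pos": [15,140,85],"angular": [0,0,-38]},{"hand": 1,"delta_pos": [20,188,85],"angular": [0,0,-48]},{"hand": 1,"delta_pos": [25,236,85],"angular": [0,0,-58]},{"hand": 1,"delta_pos": [30,284,85],"angular": [0,0,-68]},{"hand": 1,"delta_pos": [35,332,85],"angular": [0,0,-78]},{"hand": 1,"delta_pos": [40,380,85],"angular": [0,0,-88]},{"hand": 1,"delta_pos": [45,428,85],"angular": [0,0,-97]},{"hand": 1,"delta_pos": [49,472,85],"angular": [0,0,-103]}]}}

```text
time_s: 14.48
tool_pos: [0.6106, 0.1807, 0.1643]
tool_rot: [-0.7, 0.7, -0.103, 0.103]
wrist_force: [0.1, -0.2, -0.7]
finger_gap: 0.216
```

Call:
{"name": "carry_out", "arguments": {"plan": [{"hand": 1,"delta_pos": [0,0,0],"angular": [0,0,0]},{"hand": 1,"delta_pos": [0,0,0],"angular": [0,0,0]},{"hand": 1,"delta_pos": [0,0,0],"angular": [0,0,0]}]}}

```text
time_s: 14.85
tool_pos: [0.6106, 0.1777, 0.1644]
tool_rot: [-0.699, 0.7, -0.102, 0.102]
wrist_force: [0.1, 0.3, -1.1]
finger_gap: 0.209
```

Run:
```python
from h import *
s=get_state();q=s['tool_rot'];print(s['tool_pos'],Ro.from_quat([q[1],q[2],q[3],q[0]]).as_matrix().round(4)[:,0],np.degrees(s['joints']).round(1))
a=cam('side');b=cam('wrist');np.savez('s3',**a);np.savez('w3',**b)
save('c3',np.hstack([a['color'],b['color']])[:, :],0.78)
P=cloud(b);hsv=cv2.cvtColor(b['color'],cv2.COLOR_RGB2HSV)
w=(hsv[...,1]<70)&(hsv[...,2]>60)&(P[...,2]>.14)&(P[...,2]<.19)&(np.hypot(P[...,0]-.595,P[...,1]-.125)<.035)
Q=P[w];print(w.sum(),Q.mean(0) if w.sum() else '')
```

```text
[0.61059903 0.17770869 0.16440651] [ 9.582e-01 -2.859e-01 -1.000e-04] [10.  22.4 82.2 -0.  75.5 26.6]
846 [0.59633475 0.12987035 0.1603089 ]
```

View pics/c3.png

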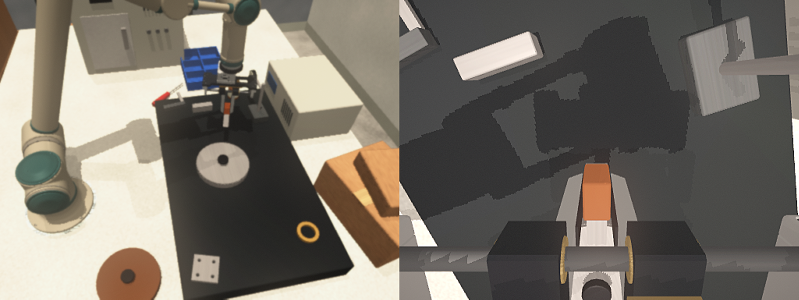

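The gauge hangs level, at yaw -106.6°, on the line to the lid's centre within a millimetre. Lowering it outside the rim.

Call:
{"name": "carry_out", "arguments": {"plan": [{"hand": 1,"delta_pos": [0,0,-40],"angular": [0,0,0]},{"hand": 1,"delta_pos": [0,0,-70],"angular": [0,0,0]},{"hand": 1,"delta_pos": [0,0,-80],"angular": [0,0,0]},{"hand": 1,"delta_pos": [0,0,-84],"angular": [0,0,0]},{"hand": 1,"delta_pos": [0,0,-85],"angular": [0,0,0]},{"hand": 1,"delta_pos": [0,0,-85],"angular": [0,0,0]},{"hand": 1,"delta_pos": [0,0,-85],"angular": [0,0,0]}]}}

```text
time_s: 15.82
tool_pos: [0.6112, 0.1791, 0.0803]
tool_rot: [0.7, -0.7, 0.101, -0.102]
wrist_force: [0.2, -0.3, -0.5]
finger_gap: 0.215
```

Run:
```python
from h import *
b=cam('wrist');np.savez('w4',**b);save('w4',b['color'],1.2);a=cam('scene');print(get_state()['tool_pos'],get_state()['wrist_force'])
save('s4',a['color'][140:240,200:330],5)
```

```text
[0.61095446 0.17910914 0.08002735] [ 0.27754775 -0.28730287 -1.73995777]
```

View pics/s4.png

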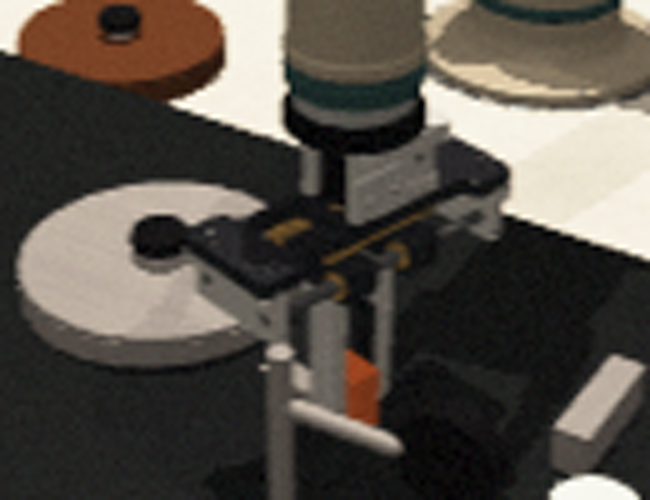

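The scene view shows the gauge standing clear outside the rim and the gripper clear of the post and the knob. Setting it down on the granite, then the nose goes under the rim.

Call:
{"name": "carry_out", "arguments": {"plan": [{"hand": 1,"delta_pos": [0,0,-0.5],"angular": [0,0,0]},{"hand": 1,"delta_pos": [0,0,-1],"angular": [0,0,0]},{"hand": 1,"delta_pos": [0,0,-1],"angular": [0,0,0]},{"hand": 1,"delta_pos": [0,0,-1],"angular": [0,0,0]}]}}

```text
time_s: 16.42
tool_pos: [0.6109, 0.1791, 0.0794]
tool_rot: [0.7, -0.7, 0.101, -0.102]
wrist_force: [-1.9, 0.0, 5.4]
finger_gap: 0.212
```

Call:
{"name": "carry_out", "arguments": {"plan": [{"hand": 1,"delta_pos": [-1.4,-4.8,0],"angular": [0,0,0]},{"hand": 1,"delta_pos": [-2.8,-9.6,0],"angular": [0,0,0]},{"hand": 1,"delta_pos": [-4.3,-14.4,0],"angular": [0,0,0]},{"hand": 1,"delta_pos": [-5.7,-19.2,0],"angular": [0,0,0]},{"hand": 1,"delta_pos": [-7.1,-24,0],"angular": [0,0,0]},{"hand": 1,"delta_pos": [-7.1,-24,0],"angular": [0,0,0]},{"hand": 1,"delta_pos": [-7.1,-24,0],"angular": [0,0,0]}]}}

```text
time_s: 17.3
tool_pos: [0.6047, 0.1549, 0.0794]
tool_rot: [0.7, -0.699, 0.101, -0.103]
wrist_force: [0.3, 1.0, 5.2]
finger_gap: 0.212
```

Call:
{"name": "carry_out", "arguments": {"plan": [{"hand": 1,"delta_pos": [-0.9,-2.9,0],"angular": [0,0,0]},{"hand": 1,"delta_pos": [-1.7,-5.8,0],"angular": [0,0,0]},{"hand": 1,"delta_pos": [-2.3,-7.7,0],"angular": [0,0,0]},{"hand": 1,"delta_pos": [-2.3,-7.7,0],"angular": [0,0,0]},{"hand": 1,"delta_pos": [-2.3,-7.7,0],"angular": [0,0,0]}]}}

```text
time_s: 17.92
tool_pos: [0.6026, 0.1477, 0.0794]
tool_rot: [0.7, -0.699, 0.101, -0.103]
wrist_force: [2.3, 1.7, 5.4]
finger_gap: 0.213
```

```bash
cat > chk.py <<'E'
from h import *
C=np.array([.5605,.0068]);al=np.radians(73.5);u=np.array([np.cos(al),np.sin(al)])
F=[]
for _ in range(4): side=cam('side');s=get_state();F.append(s['wrist_force'])
F=np.mean(F,0);d=np.array(s['tool_pos'][:2])-C
print('t',s['time_s'],'pos',s['tool_pos'],'dist',d@u*1e3,'lat',(u[0]*d[1]-u[1]*d[0])*1e3,'F_u',F[:2]@u,'Fz',F[2])
import tilt
E
python3 chk.py
```

```text
t 18.125 pos [0.60262272 0.14763376 0.07944033] dist 146.99768305758997 lat -0.38914301661760464 F_u 3.0800759968786164 Fz 5.535103095147087
side abs [-0.0012 -0.0009  0.0936] lean 0.0015 dir deg 36.8 (1963, np.float64(0.0014766347365136841))
side rel [-0.0004 -0.0007 -0.0001] lean 0.0008 dir deg 58.4 (1963, np.float64(0.0014766347365136841))
scene abs [ 0.0003 -0.0001  0.0935] lean 0.0004 dir deg 157.9 (587, np.float64(0.0011251983880049194))
scene rel [-0.0017 -0.0004  0.    ] lean 0.0017 dir deg 14.8 (587, np.float64(0.0011251983880049194))
```

The 5 N down-force drags on the granite and masks the contact; I ease it off before going on.

Call:
{"name": "carry_out", "arguments": {"plan": [{"hand": 1,"delta_pos": [0,0,0.7],"angular": [0,0,0]},{"hand": 1,"delta_pos": [0,0,0.7],"angular": [0,0,0]},{"hand": 1,"delta_pos": [0,0,0.7],"angular": [0,0,0]}]}}

```text
time_s: 18.6
tool_pos: [0.6019, 0.1471, 0.0794]
tool_rot: [-0.7, 0.7, -0.101, 0.102]
wrist_force: [2.8, 2.0, 4.3]
finger_gap: 0.211
```

```bash
python3 chk.py|head -1
```

```text
t 18.8 pos [0.60189767 0.14707519 0.07940361] dist 146.2561949503871 lat 0.147406335114314 F_u 1.0032760258158993 Fz 4.383805567511018
```

Call:
{"name": "carry_out", "arguments": {"plan": [{"hand": 1,"delta_pos": [-0.3,-1,0],"angular": [0,0,0]},{"hand": 1,"delta_pos": [-0.6,-1.9,0],"angular": [0,0,0]},{"hand": 1,"delta_pos": [-0.6,-1.9,0],"angular": [0,0,0]}]}}

```text
time_s: 19.27
tool_pos: [0.6007, 0.1458, 0.0794]
tool_rot: [0.7, -0.699, 0.102, -0.102]
wrist_force: [1.7, 2.8, 5.2]
finger_gap: 0.21
```

```bash
python3 chk.py|head -1
```

```text
t 19.475 pos [0.60069419 0.14581454 0.0794193 ] dist 144.7056507356808 lat 0.9432809684396942 F_u 2.498123381008024 Fz 5.114395535175022
```

Call:
{"name": "carry_out", "arguments": {"plan": [{"hand": 1,"delta_pos": [0.5,0,0.8],"angular": [0,0,0]},{"hand": 1,"delta_pos": [0.5,0,0.8],"angular": [0,0,0]},{"hand": 1,"delta_pos": [0.5,0,0.8],"angular": [0,0,0]},{"hand": 1,"delta_pos": [0.5,0,0.8],"angular": [0,0,0]}]}}

```text
time_s: 20.08
tool_pos: [0.6001, 0.1453, 0.0794]
tool_rot: [-0.7, 0.7, -0.103, 0.101]
wrist_force: [-0.6, 1.7, 1.7]
finger_gap: 0.211
```

```bash
python3 chk.py|head -1
```

```text
t 20.275 pos [0.6004013  0.14512212 0.07947624] dist 143.95856065004725 lat 1.0274508996360594 F_u 0.4983068273850443 Fz 0.8606790771151157
```

Down-force is about 1 N now, with little drag. Advancing in 0.7 mm steps.

Call:
{"name": "carry_out", "arguments": {"plan": [{"hand": 1,"delta_pos": [0,-0.7,0],"angular": [0,0,0]},{"hand": 1,"delta_pos": [0,-0.7,0],"angular": [0,0,0]},{"hand": 1,"delta_pos": [0,-0.7,0],"angular": [0,0,0]}]}}

```text
time_s: 20.75
tool_pos: [0.6012, 0.1446, 0.0799]
tool_rot: [-0.7, 0.7, -0.102, 0.102]
wrist_force: [0.9, -0.4, -0.7]
finger_gap: 0.214
```

```bash
python3 chk.py|head -1
```

```text
t 20.95 pos [0.60118701 0.14464363 0.07996819] dist 143.72292657935213 lat 0.13819243153711386 F_u -0.10793145767187154 Fz -1.0069997612629706
```

Call:
{"name": "carry_out", "arguments": {"plan": [{"hand": 1,"delta_pos": [0,-0.7,0],"angular": [0,0,0]},{"hand": 1,"delta_pos": [0,-0.7,0],"angular": [0,0,0]},{"hand": 1,"delta_pos": [0,-0.7,0],"angular": [0,0,0]}]}}

```text
time_s: 21.42
tool_pos: [0.6012, 0.144, 0.08]
tool_rot: [0.7, -0.7, 0.102, -0.102]
wrist_force: [-0.1, 0.8, -1.6]
finger_gap: 0.207
```

```bash
python3 chk.py|head -3
```

```text
t 21.625 pos [0.6012065  0.14401898 0.07999204] dist 143.12954011171033 lat -0.05790248615970828 F_u 0.4346986000641628 Fz -1.8417904901584508
side abs [-0.0011 -0.0005  0.0937] lean 0.0012 dir deg 23.7 (1973, np.float64(0.0014337890444427706))
side rel [-0.0003 -0.0002  0.    ] lean 0.0004 dir deg 38.8 (1973, np.float64(0.0014337890444427706))
```

It floats 0.5 mm and may already be touching the rim (Fz -1.8). Setting it down and going on.

Call:
{"name": "carry_out", "arguments": {"plan": [{"hand": 1,"delta_pos": [0,0,-0.6],"angular": [0,0,0]},{"hand": 1,"delta_pos": [0,0,-0.6],"angular": [0,0,0]},{"hand": 1,"delta_pos": [0,0,-0.6],"angular": [0,0,0]}]}}

```text
time_s: 22.1
tool_pos: [0.6012, 0.1439, 0.0795]
tool_rot: [-0.7, 0.7, -0.102, 0.102]
wrist_force: [0.1, -1.1, 0.0]
finger_gap: 0.209
```

```bash
python3 chk.py|head -1
```

```text
t 22.3 pos [0.60124603 0.14392507 0.07945934] dist 143.05072233805092 lat -0.12247086483201108 F_u -0.25876505139536626 Fz -0.684146683080904
```

Call:
{"name": "carry_out", "arguments": {"plan": [{"hand": 1,"delta_pos": [-0.2,-0.7,0],"angular": [0,0,0]},{"hand": 1,"delta_pos": [-0.2,-0.7,0],"angular": [0,0,0]},{"hand": 1,"delta_pos": [-0.2,-0.7,0],"angular": [0,0,0]}]}}

```text
time_s: 22.78
tool_pos: [0.601, 0.1433, 0.0794]
tool_rot: [0.7, -0.7, 0.102, -0.102]
wrist_force: [0.0, 0.1, -0.5]
finger_gap: 0.212
```

```bash
python3 chk.py|head -3
```

```text
t 22.975 pos [0.60103319 0.14330276 0.07945447] dist 142.3935859556611 lat -0.09514835154822432 F_u 0.2793334504259494 Fz -0.688996385306881
side abs [ 0.0006 -0.0025  0.0937] lean 0.0026 dir deg 103.2 (1977, np.float64(0.0014687735110201123))
side rel [ 0.0014 -0.0023  0.    ] lean 0.0027 dir deg 121.4 (1977, np.float64(0.0014687735110201123))
```

Floating just at the granite, so there is no drag now. A clean approach from here.

Call:
{"name": "carry_out", "arguments": {"plan": [{"hand": 1,"delta_pos": [-0.2,-0.7,0],"angular": [0,0,0]},{"hand": 1,"delta_pos": [-0.2,-0.7,0],"angular": [0,0,0]},{"hand": 1,"delta_pos": [-0.2,-0.7,0],"angular": [0,0,0]}]}}

```text
time_s: 23.45
tool_pos: [0.6009, 0.1426, 0.0794]
tool_rot: [-0.7, 0.7, -0.102, 0.102]
wrist_force: [0.0, -0.3, -0.2]
finger_gap: 0.211
```

```bash
python3 chk.py|head -1
```

```text
t 23.65 pos [0.60084154 0.14261178 0.07941604] dist 141.6766274480929 lat -0.10763129146829087 F_u -0.13704590872721106 Fz -0.09330356773752853
```

Call:
{"name": "carry_out", "arguments": {"plan": [{"hand": 1,"delta_pos": [-0.2,-0.7,0],"angular": [0,0,0]},{"hand": 1,"delta_pos": [-0.2,-0.7,0],"angular": [0,0,0]},{"hand": 1,"delta_pos": [-0.2,-0.7,0],"angular": [0,0,0]}]}}

```text
time_s: 24.12
tool_pos: [0.6007, 0.1419, 0.0795]
tool_rot: [-0.7, 0.7, -0.102, 0.102]
wrist_force: [-0.7, -0.4, 0.7]
finger_gap: 0.211
```

```bash
python3 chk.py|head -3
```

```text
t 24.325 pos [0.60064737 0.14190202 0.07944099] dist 140.9409513653399 lat -0.1230445394751617 F_u -0.1177519829689218 Fz 0.4521131206695388
side abs [0.0016 0.0001 0.0936] lean 0.0016 dir deg -174.8 (1987, np.float64(0.0014815671847068176))
side rel [ 0.0024  0.0004 -0.0001] lean 0.0024 dir deg -170.8 (1987, np.float64(0.0014815671847068176))
```

Call:
{"name": "carry_out", "arguments": {"plan": [{"hand": 1,"delta_pos": [-0.2,-0.7,0],"angular": [0,0,0]},{"hand": 1,"delta_pos": [-0.2,-0.7,0],"angular": [0,0,0]},{"hand": 1,"delta_pos": [-0.2,-0.7,0],"angular": [0,0,0]}]}}

```text
time_s: 24.8
tool_pos: [0.6004, 0.1412, 0.0794]
tool_rot: [0.7, -0.7, 0.102, -0.102]
wrist_force: [-0.1, -0.1, 0.8]
finger_gap: 0.214
```

```bash
python3 chk.py|head -1
```

```text
t 25.0 pos [0.60041958 0.14119673 0.07941479] dist 140.20000673294203 lat -0.10495213076428672 F_u 1.2479315071742962 Fz 0.4679528006361968
```

Call:
{"name": "carry_out", "arguments": {"plan": [{"hand": 1,"delta_pos": [-0.2,-0.7,0],"angular": [0,0,0]},{"hand": 1,"delta_pos": [-0.2,-0.7,0],"angular": [0,0,0]},{"hand": 1,"delta_pos": [-0.2,-0.7,0],"angular": [0,0,0]}]}}

```text
time_s: 25.48
tool_pos: [0.6003, 0.1406, 0.0794]
tool_rot: [0.7, -0.7, 0.102, -0.102]
wrist_force: [0.9, 1.8, 1.2]
finger_gap: 0.212
```

```bash
python3 chk.py|head -3
```

```text
t 25.675 pos [0.60028396 0.14058829 0.0794576 ] dist 139.5781037342694 lat -0.14772175054610093 F_u 1.1966214874394165 Fz 0.9973414317249466
side abs [-0.     -0.0003  0.0937] lean 0.0003 dir deg 82.8 (1980, np.float64(0.0014712233534310579))
side rel [ 0.0008 -0.      0.    ] lean 0.0008 dir deg 176.6 (1980, np.float64(0.0014712233534310579))
```

Call:
{"name": "carry_out", "arguments": {"plan": [{"hand": 1,"delta_pos": [-0.2,-0.7,0.1],"angular": [0,0,0]},{"hand": 1,"delta_pos": [-0.2,-0.7,0.1],"angular": [0,0,0]},{"hand": 1,"delta_pos": [-0.2,-0.7,0.1],"angular": [0,0,0]}]}}

```text
time_s: 26.15
tool_pos: [0.6, 0.1399, 0.0794]
tool_rot: [0.7, -0.7, 0.102, -0.102]
wrist_force: [0.8, 1.8, 1.2]
finger_gap: 0.212
```

```bash
python3 chk.py
python3 - <<'E'
from h import *
c=cam('wrist');save('w5',c['color'],1.2)
E
```

```text
t 26.35 pos [0.60002385 0.13988731 0.07943049] dist 138.83212265578157 lat -0.09740989395026073 F_u 2.1906887520578406 Fz -0.1979000994525178
side abs [0.0015 0.0004 0.0937] lean 0.0015 dir deg -164.9 (1972, np.float64(0.0014873135006852666))
side rel [ 0.0023  0.0006 -0.    ] lean 0.0024 dir deg -164.3 (1972, np.float64(0.0014873135006852666))
scene abs [ 0.0027 -0.0003  0.0933] lean 0.0027 dir deg 174.0 (568, np.float64(0.0010961956743756958))
scene rel [ 0.0007 -0.0006 -0.0001] lean 0.0009 dir deg 138.8 (568, np.float64(0.0010961956743756958))
```

View pics/w5.png

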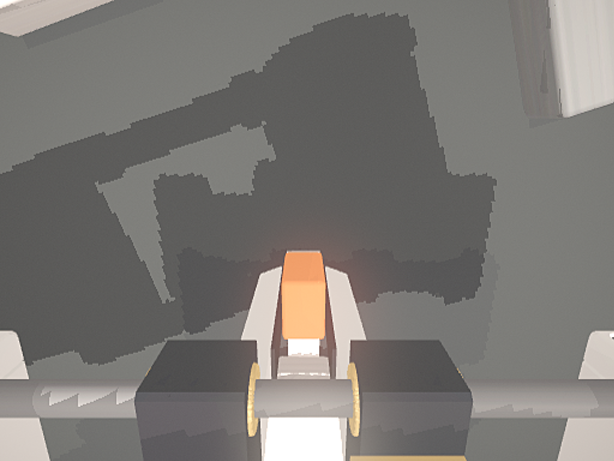

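F_u is rising (0 → 1.2 → 2.2 N) with almost no down-force, so the rim is starting to bear; the picture shows the wedge going straight under the lid. One more small step to confirm.

Call:
{"name": "carry_out", "arguments": {"plan": [{"hand": 1,"delta_pos": [-0.15,-0.5,0],"angular": [0,0,0]},{"hand": 1,"delta_pos": [-0.15,-0.5,0],"angular": [0,0,0]},{"hand": 1,"delta_pos": [-0.15,-0.5,0],"angular": [0,0,0]}]}}

```text
time_s: 26.88
tool_pos: [0.5999, 0.1395, 0.0795]
tool_rot: [0.7, -0.7, 0.102, -0.102]
wrist_force: [-0.0, 4.2, 0.2]
finger_gap: 0.213
```

```bash
python3 chk.py
```

```text
t 27.075 pos [0.59986168 0.139431   0.07945283] dist 138.34853912886683 lat -0.07151999198603404 F_u 3.808194175389869 Fz -0.9074204012051468
side abs [0.0006 0.0003 0.0937] lean 0.0007 dir deg -155.8 (1971, np.float64(0.00145937560291551))
side rel [ 0.0014  0.0005 -0.    ] lean 0.0015 dir deg -159.9 (1971, np.float64(0.00145937560291551))
scene abs [ 0.0006 -0.0006  0.0934] lean 0.0009 dir deg 134.6 (577, np.float64(0.001121779902392487))
scene rel [-0.0014 -0.0009 -0.0001] lean 0.0017 dir deg 33.5 (577, np.float64(0.001121779902392487))
```

Contact is confirmed: F_u 3.8 N, the rim bearing down, the lid still level. Releasing and retreating straight up.

Call:
{"name": "carry_out", "arguments": {"plan": [{"hand": 0.5,"delta_pos": [0,0,0],"angular": [0,0,0]},{"hand": 0.5,"delta_pos": [0,0,0],"angular": [0,0,0]},{"hand": 0.5,"delta_pos": [0,0,0],"angular": [0,0,0]},{"hand": 0.5,"delta_pos": [0,0,0],"angular": [0,0,0]},{"hand": 0.5,"delta_pos": [0,0,0],"angular": [0,0,0]},{"hand": 0.5,"delta_pos": [0,0,30],"angular": [0,0,0]},{"hand": 0.5,"delta_pos": [0,0,80],"angular": [0,0,0]},{"hand": 0.5,"delta_pos": [0,0,140],"angular": [0,0,0]},{"hand": 0.5,"delta_pos": [-60,0,170],"angular": [0,0,0]},{"hand": 0.5,"delta_pos": [-120,0,170],"angular": [0,0,0]},{"hand": 0.5,"delta_pos": [-180,0,170],"angular": [0,0,0]},{"hand": 0.5,"delta_pos": [-180,0,170],"angular": [0,0,0]}]}}

```text
time_s: 28.68
tool_pos: [0.4151, 0.1392, 0.2499]
tool_rot: [-0.7, 0.7, -0.102, 0.101]
wrist_force: [0.3, 0.1, 0.4]
finger_gap: 0.502
```

```bash
python3 chk.py
python3 - <<'E'
from h import *
for f in('side','scene'):
    c=cam(f);P=cloud(c);col=c['color'].astype(int);hsv=cv2.cvtColor(c['color'],cv2.COLOR_RGB2HSV)
    o=(hsv[...,0]<14)&(hsv[...,1]>170)&(col[...,0]>110)&(P[...,2]>.106)&(P[...,2]<.115)&(np.hypot(P[...,0]-.6,P[...,1]-.14)<.05)
    print(f,'handle top',P[o].mean(0),o.sum())
    top=(abs(P[...,2]-.094)<.006)&(col.sum(-1)>250)&(hsv[...,1]<60)&(np.hypot(P[...,0]-.56,P[...,1]-.006)<.11)
    cn=max(cv2.findContours(top.astype(np.uint8),cv2.RETR_EXTERNAL,2)[0],key=len)
    print('lid',cv2.fitEllipse(np.array([ray(c,u,v,.094)[:2] for u,v in cn[:,0]]).astype(np.float32)))
    save('end_'+f,c['color'][110:270,220:380] if f=='side' else c['color'][140:260,180:340],4)
E
```

```text
t 28.875 pos [0.42149779 0.13933573 0.24977103] dist 87.59911049101254 lat 170.9202407592891 F_u 0.2706354063021478 Fz -0.21475926426416594
side abs [0.0009 0.0005 0.0936] lean 0.001 dir deg -152.1 (1971, np.float64(0.001468702682326967))
side rel [ 0.0017  0.0007 -0.    ] lean 0.0019 dir deg -157.1 (1971, np.float64(0.001468702682326967))
scene abs [-0.0009 -0.0001  0.0935] lean 0.0009 dir deg 8.4 (966, np.float64(0.0011307493185561544))
scene rel [-0.0029 -0.0004  0.0001] lean 0.003 dir deg 8.5 (966, np.float64(0.0011307493185561544))
side handle top [0.59847338 0.13761788 0.10960847] 56
lid ((0.5584732890129089, 0.0047671180218458176), (0.17834115028381348, 0.18027977645397186), 157.16925048828125)
scene handle top [0.60284884 0.1419223  0.1094495 ] 46
lid ((0.5628924369812012, 0.009598319418728352), (0.17645598948001862, 0.17957736551761627), 141.44961547851562)
```

View pics/end_scene.png

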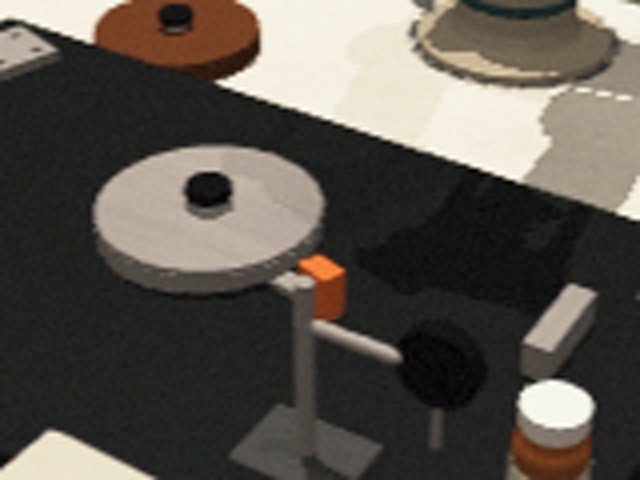

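The gauge stands under the rim, 138.8 mm from the lid's centre at 73.2°, in both views. The lid is level and has moved less than 0.5 mm. Handing in.

```bash
python3 -c "
from rig import sign_off
print(sign_off())"
```

```text
the job is handed in; nothing more can be done
None
```

The taper gauge is in under the lid's raised rim and just snug, and the job is handed in at about 29 s. I report no verdict because the hand-in gives none.

- **Finding the raised side:** I pressed the steel lid with about 8 N on the robot side and on the -y side, and neither moved. On the +y side it rocked down, leaning 0.058 rad towards 73.5° (from +x). It came back level when let go.
- **Placing the gauge:** I slid it in thin end first along that line until the push rose to about 3.8 N and the rim began to bear. Then I released it and backed off straight up.

**Last checks:**
- **Position:** The gauge handle is 138.8 mm from the lid's centre at 73.2° in both views, which matches about 5 mm of wedge under the rim.
- **Lid:** It is level to within the measuring noise of 0.001–0.003 rad and has moved less than 0.5 mm.
- **Bystanders:** I saw nothing moved among those in the final picture, but I did not measure them again.
- **Disagreement:** The two fixed views differ by about 5 mm in absolute position (calibration), but they agree on where the gauge lies relative to the lid.
- **Limit:** How snug the gauge is was judged by force only, since 0.1 mm of jacking is too small to see with the cameras.

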